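Book in a delivery of parts cartons with the hand scanner

TASK

Book in the small cartons standing on the rubber mat (their number varies): pick up the hand scanner and, holding it still, aim its window at the label on each carton's lid and keep it there for a full second, one after another from the tallest carton to the lowest. Then hang the scanner by the middle of its handle on the arm of the hook stand, and only after that put all the cartons into the grey tote, flat on its floor and upright with their labels up. Leave the wire spool and the roll of tape where they are.

Things in the scene. Friction and masses are not known exactly. Their poses are not given: they have to be found in the camera images.
- carton_a: small closed cardboard carton, the tallest kind, 70 (its x) x 56 (its y) x 66 (its z) mm, standing on the rubber mat (3 mm thick) with its label up; origin at the centre of its underside, z up; None when absent from this delivery
- carton_a_label (a point): centre of the white 34 x 30 mm barcode label on the lid of that carton: 12 mm along its +x from the middle, 66 mm above its underside; label faces the carton's +z
- carton_b: small closed cardboard carton, the second tallest kind, 70 (its x) x 56 (its y) x 54 (its z) mm, standing on the rubber mat (3 mm thick) with its label up; origin at the centre of its underside, z up; None when absent from this delivery
- carton_b_label (a point): centre of the white 34 x 30 mm barcode label on the lid of that carton: 12 mm along its +x from the middle, 54 mm above its underside; label faces the carton's +z
- carton_c: small closed cardboard carton, the second lowest kind, 70 (its x) x 56 (its y) x 42 (its z) mm, standing on the rubber mat (3 mm thick) with its label up; origin at the centre of its underside, z up; None when absent from this delivery
- carton_c_label (a point): centre of the white 34 x 30 mm barcode label on the lid of that carton: 12 mm along its +x from the middle, 42 mm above its underside; label faces the carton's +z
- carton_d: small closed cardboard carton, the lowest kind, 70 (its x) x 56 (its y) x 30 (its z) mm, standing on the rubber mat (3 mm thick) with its label up; origin at the centre of its underside, z up; None when absent from this delivery
- carton_d_label (a point): centre of the white 34 x 30 mm barcode label on the lid of that carton: 12 mm along its +x from the middle, 30 mm above its underside; label faces the carton's +z
- scanner: hand scanner, 0.3 kg, 130 (x) x 48 (y) x 102 (z) mm, standing on the bench: black housing 42 mm high, x -65 to +39 mm, a head slanted down at its front (+x) reaching x = 69 mm, and on top an arched handle bar along x between two posts. Origin at the centre of its underside, z up. It balances at about x = 0, so it hangs level from the middle of the bar
- scanner_window (a point): centre of the scanner's window, at x 57, z 27 mm in the scanner's frame. The point's x axis is the beam, 45 degrees down and forward when the scanner is level; its y is the scanner's y. It reads a label 70 to 150 mm away along the beam, within 18 mm of the beam's line, beam at most 57 degrees off square to it, once all this has held without a break for 0.8 s
- scanner_handle (a point): middle of the underside of the handle bar, 87.5 mm above the scanner's origin, which should rest on the hook; the opening below it is 45 mm high and, between the posts, 110 mm long (x -55 to +55 mm)
- scanner_grip (a point): a place to grip the handle bar, inside it, 33 mm ahead (+x) of its middle, 89 mm above the scanner's origin (x = -33 mm is as good); the bar is 16 mm wide (y), 14 mm high, sloping 0.16 rad down from its middle to either post; gripping here leaves the middle free for the hook
- stand: fixed steel hook stand: 110 x 120 x 14 mm foot, 20 mm square post 213 mm high at the origin (on the bench), and from the post an 8 mm round arm, centre 200 mm high, running level along the stand's -x for 130 mm, then turned up over 13 mm more so that its tip's top is 220 mm high
- stand_seat (a point): seat on top of the arm, 85 mm from the post's axis along the stand's -x, 204 mm high: the scanner's handle should rest on the arm about here, between the post and the upturned tip
- tote: fixed grey open plastic tote, 270 (x) x 260 (y) x 60 mm outside, walls and floor 5 mm thick, on the bench; origin at the centre of its underside. It has room for four upright cartons, two by two, at about +-65 mm in x and +-60 mm in y, their long sides along the tote's x
- spool: bystander: black wire spool, 72 mm wide, 50 mm high, origin at the centre of its underside
- tape: bystander: yellow roll of tape lying flat, 90 mm wide, 24 mm high, origin at the centre of its underside
Things that resemble listed ones, but are neither listed nor needed, are in the scene too. Leave any red look-alike of the carton_b alone.

How it is judged (in metres and radians):
On the way, in this order (a step that is already met when the one before it is completed fails the run):
1. the tallest carton's label (if present) is read: 70 to 150 mm from the window, within 18 mm of the beam, at most 57 degrees off square, without leaving these bounds for 0.8 s (x of carton_a_label in the frame of scanner_window between 0.07 and 0.15 m and y of carton_a_label in the frame of scanner_window between -0.018 and 0.018 m and z of carton_a_label in the frame of scanner_window between -0.018 and 0.018 m and angle between the x axis of scanner_window and the z axis of carton_a, either way round below 1 rad and angle between carton_a's own z axis and vertical below 0.3 rad), for 0.8 s.
2. the second tallest carton's label (if present) is read: 70 to 150 mm from the window, within 18 mm of the beam, at most 57 degrees off square, without leaving these bounds for 0.8 s (x of carton_b_label in the frame of scanner_window between 0.07 and 0.15 m and y of carton_b_label in the frame of scanner_window between -0.018 and 0.018 m and z of carton_b_label in the frame of scanner_window between -0.018 and 0.018 m and angle between the x axis of scanner_window and the z axis of carton_b, either way round below 1 rad and angle between carton_b's own z axis and vertical below 0.3 rad), for 0.8 s.
3. the second lowest carton's label (if present) is read: 70 to 150 mm from the window, within 18 mm of the beam, at most 57 degrees off square, without leaving these bounds for 0.8 s (x of carton_c_label in the frame of scanner_window between 0.07 and 0.15 m and y of carton_c_label in the frame of scanner_window between -0.018 and 0.018 m and z of carton_c_label in the frame of scanner_window between -0.018 and 0.018 m and angle between the x axis of scanner_window and the z axis of carton_c, either way round below 1 rad and angle between carton_c's own z axis and vertical below 0.3 rad), for 0.8 s.
4. the lowest carton's label (if present) is read: 70 to 150 mm from the window, within 18 mm of the beam, at most 57 degrees off square, without leaving these bounds for 0.8 s (x of carton_d_label in the frame of scanner_window between 0.07 and 0.15 m and y of carton_d_label in the frame of scanner_window between -0.018 and 0.018 m and z of carton_d_label in the frame of scanner_window between -0.018 and 0.018 m and angle between the x axis of scanner_window and the z axis of carton_d, either way round below 1 rad and angle between carton_d's own z axis and vertical below 0.3 rad), for 0.8 s.
5. the scanner hangs by its handle from the hook arm, let go, and the cartons are still outside the tote (x of scanner_handle in the frame of stand between -0.138 and -0.015 m and y of scanner_handle in the frame of stand between -0.03 and 0.03 m and z of scanner_handle in the frame of stand between 0.195 and 0.222 m and contact force between scanner and stand above 1 N and angle between scanner's own z axis and vertical below 0.5 rad and contact force between the fingers and scanner below 0.1 N and y of each of carton_a, carton_b, carton_c, carton_d in the frame of tote above 0.1 m), for 0.3 s.
At the end, for the whole second after the job is handed in: The scanner hangs at rest with its handle on the hook arm between post and tip (handle middle within 30 mm of the arm sideways, tilted under 0.5 rad); every carton present stands in the tote, underside within 10 mm of its floor, within 0.15 rad of upright, at rest and released (x of scanner_handle in the frame of stand between -0.138 and -0.015 m and y of scanner_handle in the frame of stand between -0.03 and 0.03 m and z of scanner_handle in the frame of stand between 0.195 and 0.222 m and contact force between scanner and stand above 1 N and angle between scanner's own z axis and vertical below 0.5 rad and linear speed of scanner below 0.05 m/s and x of carton_a in the frame of tote between -0.11 and 0.11 m and y of carton_a in the frame of tote between -0.11 and 0.11 m and z of each of carton_a, carton_b, carton_c, carton_d in the frame of tote below 0.015 m and angle between each of carton_a, carton_b, carton_c, carton_d's own z axis and vertical below 0.15 rad and linear speed of each of carton_a, carton_b, carton_c, carton_d below 0.03 m/s and x of carton_b in the frame of tote between -0.11 and 0.11 m and y of carton_b in the frame of tote between -0.11 and 0.11 m and x of carton_c in the frame of tote between -0.11 and 0.11 m and y of carton_c in the frame of tote between -0.11 and 0.11 m and x of carton_d in the frame of tote between -0.11 and 0.11 m and y of carton_d in the frame of tote between -0.11 and 0.11 m); the robot touches nothing.
It fails at once if the spool is shifted by more than 30 mm (distance of spool from where it was at the start of the episode above 0.03 m).
It fails at once if the tape is shifted by more than 30 mm (distance of tape from where it was at the start of the episode above 0.03 m).
Of carton_a, carton_b, carton_c, carton_d only 3 to 4 are there at a start; the rules pass over those that are not, and their reading is None.
At some moment in a run one of carton_a, carton_b, carton_c, carton_d may be knocked a few centimetres aside while the robot is not near it.
It also fails if it takes over 208 s, if anything falls off the work surface, if the arm or the gripper's body presses on something with over 40 N, if the wrist force passes 120 N, or if a joint passes its speed limit or range.

ROBOT

A 6-joint arm with a two-finger parallel gripper is mounted at the origin on the work surface. World frame = base frame: x ahead of the robot, y to its left, z up, the work surface at z = 0. Lengths are in mm, angles in rad, forces in N, time in s.
With the tool pointing down it reaches from about 400 to 925 mm from the base axis. Payload 12.5 kg.
Tool frame: the origin (TCP) lies between the finger pads; the fingertips stand env.tip_extent ahead of it and the grasp point (between the pads) lies 11 mm behind it (env.tip_extent is the distance from the TCP to the fingertips, in mm); z points along the fingers, y is the line along which they close (so a half turn about z gives the same grasp; the last joint's range is limited). The gripper opens to 95 mm and grips with 3 to 60 N. Pads are 20 mm wide; open, the fingers measure 119 mm over their backs; the gripper's body (75 mm by 180 mm) begins 59 mm behind the grasp point.
Start: joints at [1.135, 0.491, 1.559, -0, 1.092, -0.106], TCP at [202.392, 591.34, 222.661] pointing down, gripper open.
Joint ranges: [-3.1, 3.1], [-0.84, 2.19], [0.05, 2.79], [-1.13, 4.28], [0.06, 2.93], [-2.69, 2.69]. Speed limits (rad/s): [2.22, 2.22, 2.79, 3.14, 3.14, 3.14].

INTERFACE

Orientations are given as [roll, pitch, yaw] about the fixed x, y, z axes, in that order (R = Rz(yaw) Ry(pitch) Rx(roll)).
In Python, from cell import env gives the robot as it stands.
- The arm moves only by the tool carry_out, never from a script. Its argument "motion" is a list of rows, each a list of 5 numbers: the shift along the tool's x, y, z in mm, then the turn about the tool's z in degrees, then the closure, from 0 (fully open) to 1 (shut). A call has 1 to 12 rows; each row shifts and turns the commanded pose from where the row before left it, along the tool's axes as they then stand; what a row does not reach is not made up. A row lasts 1/10 s, in which the tool goes at most 50 mm and 8.59 degrees, less where a joint would pass 70% of its speed; a pose out of reach is approached as far as the arm can. A call with a gripper value outside its range is refused whole. The fingers move at their own pace and stop on an object; the grip force is fixed at half the most. Time passes only in rows, so rows that do not move let the fingers close. It gives the time, the measured TCP pose, the force, the opening and the grip force at its end, in the units of the state.
- env.state(): the state, without advancing time (a new reading comes with each control period).
- env.read_camera(name): name is "scene" or "top"; returns a dict with "color" (400x640x3 uint8, red, green, blue), "K" (3x3 intrinsics, pixels), "dist" ([k1, k2, p1, p2, k3] as OpenCV has them; the pictures are not rectified), "R" (3x3) and "t" (3): a world point X has camera coordinates R X + t. Camera axes: x right, y down, z forward; pixel columns grow to the right and rows downward; lengths in mm; the calibration is good to about 2 mm. A picture is of the moment at which its call begins. There is no depth.
- env.job_done(): hands the job in; it is judged then, once.
The state is a dict: "t": time; "joints": joint angles; "qvel": joint speeds; "tau": joint torques, N m; "eef_pos": TCP position; "tcp_rot": TCP orientation; "ft_force": force on the tool from outside, world axes, zero at the start; "moment": the same for the moment, N m; "opening": opening from 0.0 (shut) to 1.0 (fully open); "grip_force": force on a finger pad.
Only numpy, scipy, OpenCV 4.12 (cv2) and the standard library are available. Lean on these libraries where they do the work, as an engineer would, in place of code of your own. Each camera call takes 0.05 s, during which the arm holds its last target. There are 200 camera calls.

## Working session

There is one attempt and no reset: what is moved stays moved. The work goes in short steps, Python scripts to look and compute and a tool call to move; the robot and the scene stay as the last step left them, time stands still between calls to the robot, and variables do not carry over. Pictures are saved under pics/ and viewed, at most 14 in all, crops included, and the job is handed in when it is done.

Besides the shell and the picture viewer there is one more tool, called after ">>>" in YAML: its name, and indented under it one key for each argument. carry_out: Moves the arm, as the interface text tells. Its arguments: {"type":"object","properties":{"motion":{"type":"array"}},"required":["motion"]}

```bash
ls; mkdir -p pics
python3 - <<'E'
from cell import env
import cv2
print(env.state(), env.tip_extent)
for n in("scene","top"):
    c=env.read_camera(n); cv2.imwrite(f"pics/{n}0.png",c["color"][:,:,::-1]); print(n,c["K"],c["dist"],c["R"],c["t"])
E
```

```text
pics
{'t': 0.0, 'joints': array([ 1.13538703e+00,  4.91554051e-01,  1.55943986e+00,  1.09974446e-05,
        1.09170754e+00, -1.05602322e-01]), 'qvel': array([-0.0014274 ,  0.00031472,  0.00171159,  0.00102295,  0.00076954,
        0.00090892]), 'tau': array([ 2.09457801e-03, -6.12650442e+01, -2.58174706e+01,  6.93418575e-02,
        4.83240956e-02, -8.76527156e-05]), 'eef_pos': array([202.29164597, 591.11145064, 222.06847048]), 'tcp_rot': array([-3.14049106e+00, -1.26573368e-04,  2.81178053e+00]), 'ft_force': array([-0.18033121,  0.8325532 , -0.51790093]), 'moment': array([ 0.01394851, -0.04565696,  0.03908573]), 'grip_force': 0.0, 'opening': 0.9997528344173933} 8.0
scene [[487.75162257   0.         314.89368332]
 [  0.         487.75162257 201.81047751]
 [  0.           0.           1.        ]] [-0.14404213  0.          0.          0.          0.        ] [[ 0.82531005  0.56462743  0.00769347]
 [ 0.48978545 -0.70900097 -0.50737347]
 [-0.28102231  0.42250857 -0.86169192]] [-519.93697659 -154.21703921 1619.98281625]
top [[519.49894903   0.         316.5788953 ]
 [  0.         519.49894903 195.51318302]
 [  0.           0.           1.        ]] [-0.16906805  0.          0.          0.          0.        ] [[ 0.0232523  -0.99967776 -0.01018369]
 [-0.99517244 -0.02217359 -0.09560414]
 [ 0.09534752  0.01235754 -0.99536734]] [  48.0065697   609.45703431 1676.91362338]
```

View pics/scene0.png

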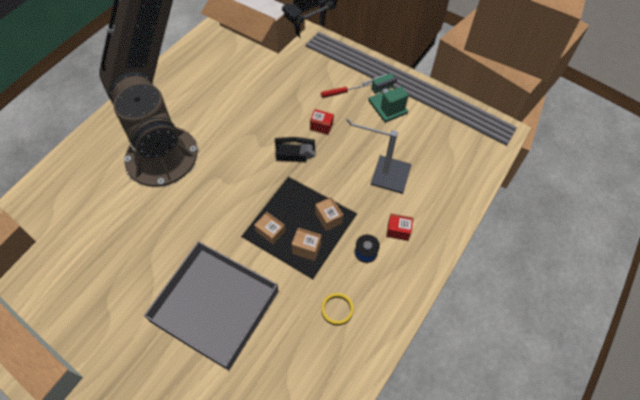

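View pics/top0.png

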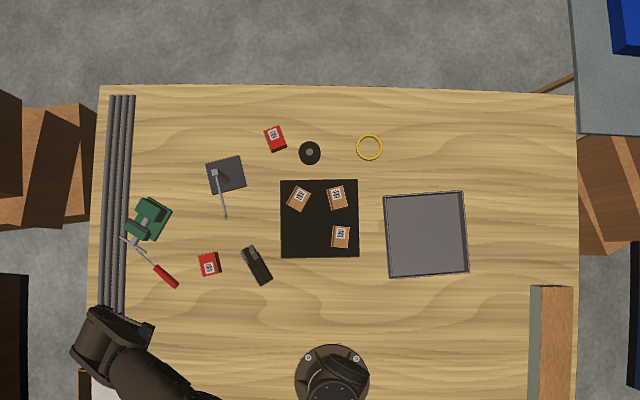

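The top view shows three brown cartons on the mat at about (299,198), (337,197) and (341,237), with the scanner at (256,265) and the stand at (226,176). The tote is at (426,234), the spool at (309,153) and the tape at (369,147). The red look-alikes at (275,138) and (209,264) stay untouched. Next I'll view enlarged crops.

Run:
```python
import cv2
for n,(x,y,w,h) in {"top":(195,145,170,145),"scene":(240,105,180,150)}.items():
    i=cv2.imread(f"pics/{n}0.png")[y:y+h,x:x+w]
    i=cv2.resize(i,None,fx=4,fy=4,interpolation=cv2.INTER_CUBIC)
    for k in range(0,w,20): cv2.line(i,(k*4,0),(k*4,6),(0,0,255),1); cv2.putText(i,str(x+k),(k*4,16),0,.35,(0,0,255),1)
    for k in range(0,h,20): cv2.line(i,(0,k*4),(6,k*4),(0,0,255),1); cv2.putText(i,str(y+k),(8,k*4+4),0,.35,(0,0,255),1)
    cv2.imwrite(f"pics/{n}0c.png",i)
```

```text
(no output)
```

View pics/top0c.png

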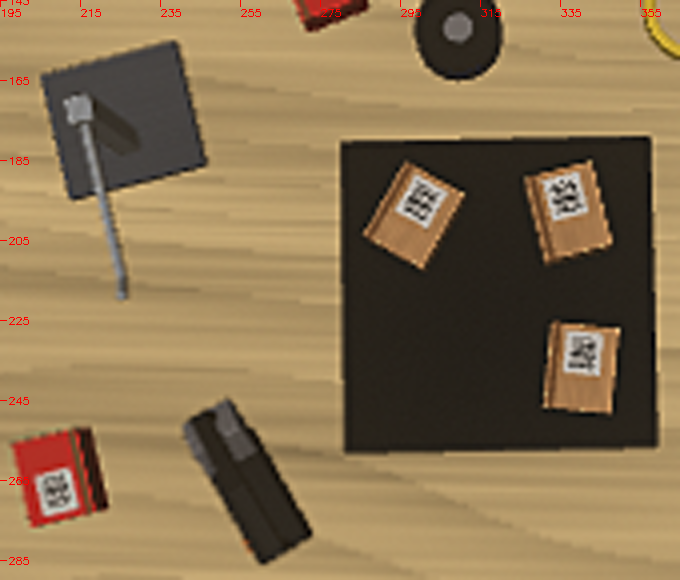

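View pics/scene0c.png

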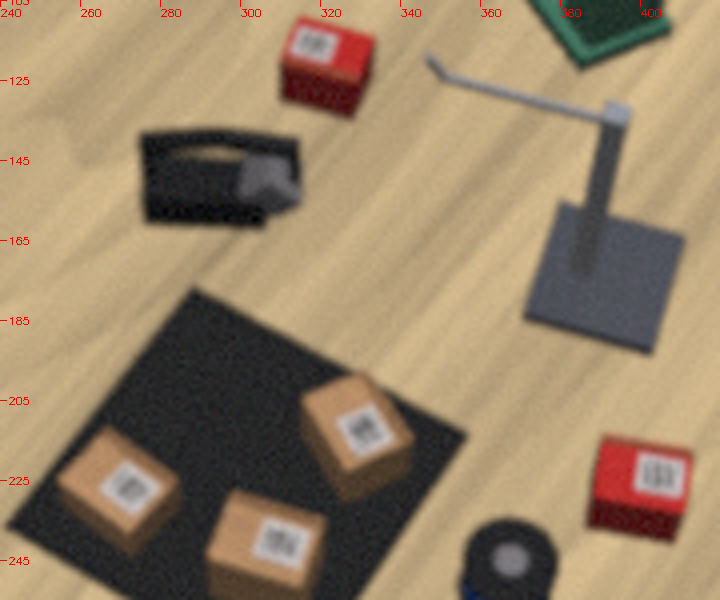

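The crops show brown cartons P (300,195), Q (337,194) and R (341,233) on the mat, each with a white label. They are the ones meant. The red ones off the mat are look-alikes. The scanner's grey head points to the upper left in the top view, and the stand arm runs from (214,172) to (226,218). Next I'll fit the poses from both views.

```bash
cat > h.py <<'E'
import numpy as np, cv2
from scipy.optimize import least_squares
from cell import env
_c={n:env.read_camera(n) for n in("scene","top")}
def proj(n,X,c=None):
    c=c or _c[n]; return cv2.projectPoints(np.atleast_2d(np.array(X,float)),cv2.Rodrigues(c["R"])[0],c["t"],c["K"],np.array(c["dist"]))[0][:,0]
def ray(n,uv):
    c=_c[n]; p=cv2.undistortPoints(np.array([[uv]],float),c["K"],np.array(c["dist"]))[0,0]
    return -c["R"].T@c["t"], c["R"].T@np.array([*p,1])
def atz(n,uv,z):
    o,d=ray(n,uv); return o+d*(z-o[2])/d[2]
def tri(ut,us):
    return least_squares(lambda X:np.r_[proj("top",X)[0]-ut,proj("scene",X)[0]-us],[500,0,50]).x
def T(p,P):  # x,y,z,yaw(rad)
    c,s=np.cos(p[3]),np.sin(p[3]); P=np.array(P,float)
    return P@np.array([[c,s,0],[-s,c,0],[0,0,1]])+p[:3]
def fit(p0,obs,fixz=None):
    """obs: (cam, uv, local point, weight)"""
    def f(p):
        q=np.r_[p[:2],p[2] if fixz is None else fixz,p[3]]
        return np.concatenate([w*(proj(n,T(q,[P]))[0]-uv) for n,uv,P,w in obs])
    r=least_squares(f,p0,loss="soft_l1"); return r.x,r.fun
t=lambda u,v:(195+u/4,145+v/4)
s=lambda u,v:(240+u/4,105+v/4)
E
cat > m.py <<'E'
from h import *
np.set_printoptions(precision=2,suppress=True)
for n,a,b in [("P",t(420,200),s(366,430)),("Q",t(567,195),s(281,541)),("R",t(583,352),s(128,488))]:
    print(n,tri(a,b))
print("post",tri(t(78,108),s(615,112)),"tip",tri(t(123,293),s(430,58)))
for uv in [(383,195),(463,190),(470,271),(388,278)]: print("tote",atz("top",uv,60))
print("spool",atz("top",(309.5,152.5),50))
o=[("scene",s(148,223),(-65,-24,0),1),("scene",s(265,228),(39,-24,0),1),("scene",s(141,135),(-65,0,92),.7),("scene",s(298,140),(65,0,92),.7),
("scene",s(220,129),(0,8,101),.5),("top",t(262,563),(-65,24,42),.6),("top",t(312,535),(-65,-24,42),.6)]
for y in (0.5,1.0):
  p,f=fit([430,170,0,y],o); print("scanner",p,np.degrees(p[3])); print(f.reshape(-1,2))
st=[("top",t(40,73),(55,60,14),1),("top",t(178,40),(55,-60,14),1),("top",t(208,163),(-55,-60,14),1),("top",t(72,198),(-55,60,14),1),
("scene",s(562,203),(-55,60,14),1),("scene",s(685,238),(55,60,14),1),("scene",s(652,352),(55,-60,14),1),("scene",s(525,318),(-55,-60,14),1),
("top",t(78,108),(0,0,213),1),("scene",s(615,110),(0,0,213),1),("top",t(123,293),(-142,0,216),1),("scene",s(430,58),(-142,0,216),1)]
p,f=fit([600,200,0,0.2],st); print("stand",p); print(f.reshape(-1,2))
E
python3 m.py
```

```text
P [607.59 116.46  56.76]
Q [612.55  -1.7   74.28]
R [487.61 -18.39  45.79]
post [654.87 365.04 211.89] tip [518.9  325.31 217.7 ]
tote [ 611.72 -153.01   60.  ]
tote [ 634. -416.   60.]
tote [ 371.28 -440.     60.  ]
tote [ 345.55 -172.92   60.  ]
spool [747.21  88.09  50.  ]
scanner [378.58 252.96   6.57   0.56] 32.32773328065283
[[-1.7   0.66]
 [ 0.59  0.44]
 [-0.79 -0.24]
 [ 0.51 -0.21]
 [-0.14 -0.99]
 [-0.57 -0.08]
 [-0.42 -0.45]]
scanner [378.58 252.96   6.57   0.56] 32.32771733611822
[[-1.7   0.66]
 [ 0.59  0.44]
 [-0.79 -0.24]
 [ 0.51 -0.21]
 [-0.14 -0.99]
 [-0.57 -0.08]
 [-0.42 -0.45]]
stand [ 672.33  365.98    1.6  -156.8 ]
[[ 0.44  0.43]
 [ 0.22 -0.36]
 [ 0.4   0.38]
 [-0.18  0.65]
 [-2.63 -1.19]
 [-1.15 -1.03]
 [-1.19 -0.08]
 [-2.87 -1.08]
 [-0.4  -6.2 ]
 [ 5.24  2.49]
 [-0.83 -6.28]
 [ 4.52  2.25]]
```

```bash
sed -n '/^o=/,/^("scene",s(220/p' m.py > m2.py; sed -i '1i from h import *\nnp.set_printoptions(precision=2,suppress=True)' m2.py
cat >> m2.py <<'E'
p,f=fit([380,250,0,.5],o,0); print("scanner",p,np.degrees(p[3])); print(f.reshape(-1,2))
def L(x,y,h): return (x*35,y*28,h)
H={"P":54,"Q":66,"R":42}
# lid corners, order: +x+y, +x-y, -x-y, -x+y
ob={"P":dict(lt=t(420,200),ls=s(366,430),top=[t(408,163),t(465,192),t(421,270),t(365,235)],scene=[s(362,372),s(413,438),s(350,474),s(304,396)],y0=-.5),
"Q":dict(lt=t(567,195),ls=s(281,541),top=[t(527,178),t(592,161),t(613,243),t(550,263)],scene=[s(235,489),s(327,515),None,s(207,548)],y0=.3),
"R":dict(lt=t(583,352),ls=s(128,488),top=[t(553,322),t(620,328),t(612,412),t(545,408)],scene=[s(107,427),s(180,485),s(128,530),s(57,475)],y0=0)}
for n,d in ob.items():
    h=H[n]
    lab=atz("top",d["lt"],h+3),atz("scene",d["ls"],h+3)
    tp=[atz("top",q,h+3)[:2] for q in d["top"]]
    print(n,"label top/scene",lab,"lid ctr",np.mean(tp,0))
    sc=[None if q is None else atz("scene",q,h+3)[:2] for q in d["scene"]]
    for c in (tp,sc):
        for i,j in((0,1),(1,2),(2,3),(3,0)):
            if c[i] is not None and c[j] is not None:
                v=c[j]-c[i]; print("  edge",i,j,"len %.0f ang %.1f"%(np.hypot(*v),np.degrees(np.arctan2(v[1],v[0]))))
E
python3 m2.py
```

```text
scanner [376.19 256.25  -0.89   0.58] 33.14519365438987
[[-1.48  1.03]
 [ 0.68  0.44]
 [-0.7   0.1 ]
 [ 0.48 -0.19]
 [-0.13 -0.85]
 [-0.86  0.22]
 [-0.81 -0.24]]
P label top/scene (array([606.04, 115.16,  57.  ]), array([608.88, 117.5 ,  57.  ])) lid ctr [593.83 119.09]
  edge 0 1 len 52 ang -115.8
  edge 1 2 len 72 ang 152.0
  edge 2 3 len 53 ang 59.3
  edge 3 0 len 68 ang -29.2
  edge 0 1 len 68 ang -22.6
  edge 1 2 len 56 ang -112.8
  edge 2 3 len 74 ang 151.4
  edge 3 0 len 49 ang 60.2
Q label top/scene (array([611.54,  -3.2 ,  69.  ]), array([612.27,   1.52,  69.  ])) lid ctr [598.58  -6.26]
  edge 0 1 len 54 ang -74.0
  edge 1 2 len 68 ang -164.6
  edge 2 3 len 53 ang 108.9
  edge 3 0 len 71 ang 16.3
  edge 0 1 len 70 ang 17.0
  edge 3 0 len 51 ang 102.4
R label top/scene (array([486.68, -19.33,  45.  ]), array([488.11, -17.33,  45.  ])) lid ctr [474.18 -19.19]
  edge 0 1 len 54 ang -93.9
  edge 1 2 len 68 ang 175.6
  edge 2 3 len 54 ang 87.8
  edge 3 0 len 70 ang -4.1
  edge 0 1 len 75 ang -6.5
  edge 1 2 len 52 ang -100.3
  edge 2 3 len 71 ang 174.9
  edge 3 0 len 54 ang 83.8
```

```bash
cat > plan.py <<'E'
import sys,numpy as np
from cell import env
def plan(x,y,z,yaw):
    s=env.state(); p=s["eef_pos"]; y0=np.degrees(s["tcp_rot"][2])
    turn=-((yaw-y0+180)%360-180)
    d=np.array([x,y,z])-p
    for n,a in(("before turn",y0),("after turn",yaw)):
        c,q=np.cos(np.radians(a)),np.sin(np.radians(a))
        print(n,"shift %.1f %.1f %.1f"%(c*d[0]+q*d[1],q*d[0]-c*d[1],-d[2]))
    print("turn %.1f"%turn,"at",p.round(1),"yaw %.1f"%y0,"q6 %.2f"%s["joints"][5])
if __name__=="__main__": plan(*map(float,sys.argv[1:]))
E
python3 plan.py 405.3 272.2 222 212.5
```

```text
before turn shift -295.3 -236.2 0.5
after turn shift 0.3 -378.2 0.5
turn -51.4 at [202.4 591.3 222.5] yaw 161.1 q6 -0.11
```

>>> carry_out:
  motion:
    - [-29.5,-23.6,0,0,0]
    - [-29.5,-23.6,0,0,0]
    - [-29.5,-23.6,0,0,0]
    - [-29.5,-23.6,0,0,0]
    - [-29.5,-23.6,0,0,0]
    - [-29.5,-23.6,0,0,0]
    - [-29.5,-23.6,0,0,0]
    - [-29.5,-23.6,0,0,0]
    - [-29.5,-23.6,0,0,0]
    - [-29.5,-23.6,0,0,0]
    - [0,0,0,0,0]

```text
t: 1.4
eef_pos: [406.9, 269.8, 222.7]
tcp_rot: [3.142, 0.001, 2.808]
ft_force: [0.2, 0.1, -0.4]
opening: 0.997
grip_force: 0.0
```

>>> carry_out:
  motion:
    - [0,0,0,-7.4,0]
    - [0,0,0,-7.4,0]
    - [0,0,0,-7.4,0]
    - [0,0,0,-7.4,0]
    - [0,0,0,-7.4,0]
    - [0,0,0,-7.4,0]
    - [0,0,0,-7,0]
    - [0,0,0,0,0]

```text
t: 2.2
eef_pos: [404.8, 272.9, 222.7]
tcp_rot: [3.141, 0.0, -2.572]
ft_force: [0.0, -0.9, -0.2]
opening: 1.001
grip_force: 0.0
```

```bash
python3 plan.py 405.3 272.2 78 212.5
python3 - <<'E'
from cell import env
import cv2
c=env.read_camera("scene")["color"][95:215,230:390,::-1]
cv2.imwrite("pics/s1.png",cv2.resize(c,None,fx=4,fy=4,interpolation=cv2.INTER_CUBIC))
E
```

```text
before turn shift -0.0 -0.9 144.7
after turn shift -0.0 -0.9 144.7
turn 0.1 at [404.8 272.9 222.7] yaw -147.4 q6 -1.68
```

View pics/s1.png

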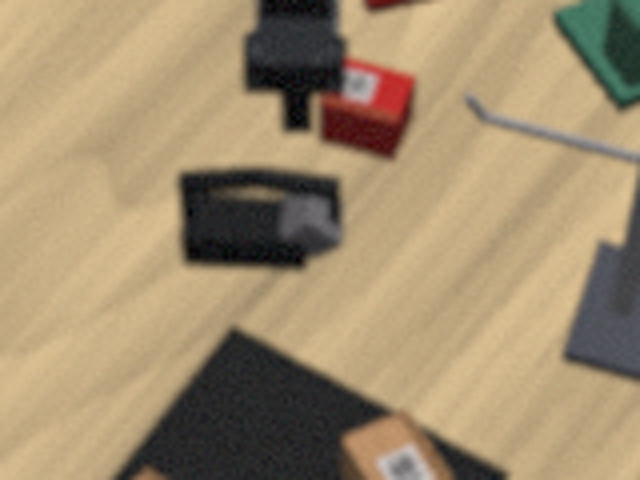

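The finger is aligned over the front half of the handle, at crop (297,110) above (300,180). I'll descend and grip.

>>> carry_out:
  motion:
    - [0,0,20,0,0]
    - [0,0,20,0,0]
    - [0,0,20,0,0]
    - [0,0,20,0,0]
    - [0,0,20,0,0]
    - [0,0,20,0,0]
    - [0,0,12,0,0]
    - [0,0,12,0,0]
    - [0,0,0,0,0]

```text
t: 3.15
eef_pos: [404.5, 272.5, 77.5]
tcp_rot: [3.141, -0.002, -2.577]
ft_force: [0.5, 0.5, -0.5]
opening: 1.002
grip_force: 0.0
```

>>> carry_out:
  motion:
    - [0,0,0,0,1]
    - [0,0,0,0,1]
    - [0,0,0,0,1]
    - [0,0,0,0,1]
    - [0,0,0,0,1]
    - [0,0,0,0,1]
    - [0,0,0,0,1]
    - [0,0,0,0,1]

```text
t: 3.95
eef_pos: [405.1, 272.5, 78.6]
tcp_rot: [3.142, 0.0, -2.574]
ft_force: [0.1, 0.6, 0.1]
opening: 0.385
grip_force: 0.0
```

>>> carry_out:
  motion:
    - [0,0,0,0,1]
    - [0,0,0,0,1]
    - [0,0,0,0,1]
    - [0,0,0,0,1]
    - [0,0,0,0,1]
    - [0,0,0,0,1]
    - [0,0,0,0,1]

```text
t: 4.65
eef_pos: [405.1, 272.5, 78.6]
tcp_rot: [3.142, 0.0, -2.574]
ft_force: [0.6, -0.0, -1.4]
opening: 0.167
grip_force: 30.0
```

>>> carry_out:
  motion:
    - [0,0,-10,0,1]
    - [0,0,-20,0,1]
    - [0,0,-20,0,1]
    - [0,0,-20,0,1]
    - [0,0,-30,0,1]
    - [0,0,-30,0,1]
    - [0,0,-20,0,1]
    - [0,0,0,0,1]

```text
t: 5.45
eef_pos: [405.6, 272.9, 231.4]
tcp_rot: [-3.141, 0.005, -2.574]
ft_force: [0.2, 0.1, -3.3]
opening: 0.167
grip_force: 29.9
```

>>> carry_out:
  motion:
    - [0,0,0,8,1]
    - [0,0,0,8,1]
    - [0,0,0,8,1]
    - [0,0,0,8,1]
    - [0,0,0,8,1]
    - [0,0,0,8,1]
    - [0,0,0,8,1]
    - [0,0,0,8,1]
    - [0,0,0,8,1]
    - [0,0,0,8,1]
    - [0,0,0,8,1]
    - [0,0,0,8,1]

```text
t: 6.65
eef_pos: [404.5, 272.2, 227.5]
tcp_rot: [-3.14, 0.0, 2.028]
ft_force: [0.0, 0.5, -1.8]
opening: 0.165
grip_force: 29.9
```

>>> carry_out:
  motion:
    - [0,0,0,8,1]
    - [0,0,0,2.2,1]
    - [0,0,0,0,1]
    - [0,0,0,0,1]

```text
t: 7.05
eef_pos: [404.7, 272.3, 228.0]
tcp_rot: [-3.14, 0.0, 1.857]
ft_force: [0.3, 0.6, -2.0]
opening: 0.166
grip_force: 29.9
```

```bash
python3 plan.py 585 90 231 106.3
python3 - <<'E'
from cell import env
import cv2
c=env.read_camera("scene")["color"][70:220,220:400,::-1]
cv2.imwrite("pics/s2.png",cv2.resize(c,None,fx=4,fy=4,interpolation=cv2.INTER_CUBIC))
E
```

```text
before turn shift -225.8 121.5 -3.0
after turn shift -225.6 121.9 -3.0
turn 0.1 at [404.7 272.3 228. ] yaw 106.4 q6 0.17
```

View pics/s2.png

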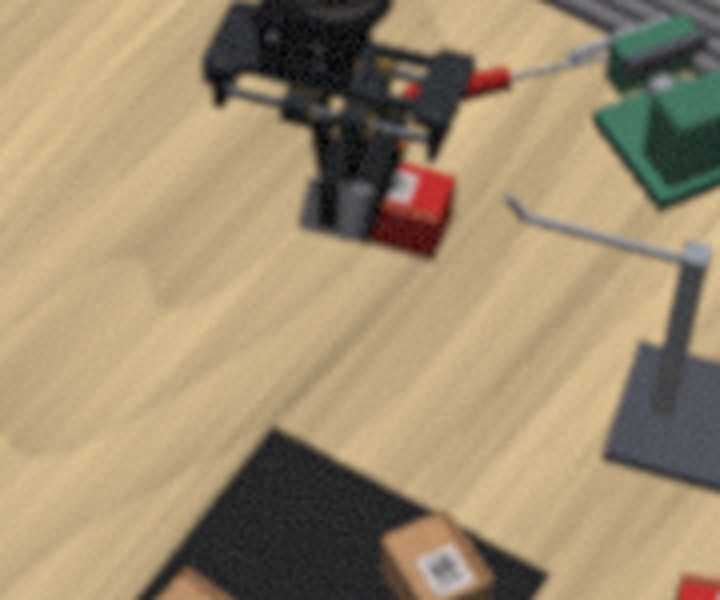

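The scanner hangs level, with its grey head facing the camera at crop (355,210), i.e. image (309,122). I'll check that against the prediction and compute the scan pose.

```bash
cat > scan.py <<'E'
from h import *; import sys
np.set_printoptions(precision=1,suppress=True)
s=env.state(); a=s["tcp_rot"][2]+np.pi
p=T([*s["eef_pos"],a],[[-33,0,-78]])[0]; sc=np.r_[p,a]
print("scanner",p,np.degrees(a)%360)
W=T(sc,[[57,0,27]])[0]; print("window",W,"px",proj("scene",W),"origin px",proj("scene",p),"bottom corners",proj("scene",T(sc,[[39,-24,0],[39,24,0]])).ravel())
B=T([0,0,0,a],[[.7071,0,-.7071]])[0]
D={"a":(612,-1,69),"b":(607.5,116.3,57),"c":(487.4,-18.3,45)}
for n,l in D.items():
    v=np.array(l)-W; x=v@B; y=v@T([0,0,0,a],[[0,1,0]])[0]; z=v@np.cross(B,T([0,0,0,a],[[0,1,0]])[0])
    need=T([*l,np.radians(-73.7)],[[-77.8-57+33,0,77.8-27+78]])[0]
    print(n,"beam xyz %.0f %.0f %.0f"%(x,y,z),"TCP for scan",need)
# label blobs now: white on mat
for cam in("top","scene"):
    im=_c[cam]["color"].astype(int); m=((im.min(2)>130)&(im.max(2)-im.min(2)<45)).astype(np.uint8)
    n,_,st,ct=cv2.connectedComponentsWithStats(m)
    for l in D:
        e=proj(cam,D[l])[0]; ok=[i for i in range(1,n) if 15<st[i,4]<250 and np.hypot(*(ct[i]-e))<20]
        print(cam,l,"exp",e,[(ct[i].round(1),st[i,4]) for i in ok])
E
python3 scan.py
```

```text
scanner [395.6 304.1 150.4] 286.35596786276614
window [411.7 249.4 177.4] px [[302.2 128.6]] origin px [[308.3 120.5]] bottom corners [296.8 127.9 311.7 131.8]
a beam xyz 286 122 133 TCP for scan [583.4  96.7 197.8]
b beam xyz 214 150 44 TCP for scan [578.9 214.  185.8]
c beam xyz 290 -3 103 TCP for scan [458.8  79.4 173.8]Traceback (most recent call last):
  File "scan.py", line 15, in <module>
    im=_c[cam]["color"].astype(int); m=((im.min(2)>130)&(im.max(2)-im.min(2)<45)).astype(np.uint8)
       ^^
NameError: name '_c' is not defined. Did you mean: 'sc'?
```

```bash
sed -i '1s/$/\nfrom h import _c/' scan.py; python3 scan.py | tail -6; python3 plan.py 583.4 96.7 198 106.3
```

```text
top a exp [336.1 193.6] [(array([335.9, 193.6]), np.int32(67))]
top b exp [299.7 194.5] [(array([299.9, 194.8]), np.int32(73))]
top c exp [340.4 232.8] [(array([340.3, 232.5]), np.int32(74))]
scene a exp [309.7 240.9] [(array([310.1, 240.5]), np.int32(127))]
scene b exp [330.9 212.6] [(array([330.8, 212.3]), np.int32(101))]
scene c exp [271.6 227.1] [(array([272. , 226.7]), np.int32(113))]
before turn shift -218.9 121.7 30.5
after turn shift -218.8 121.9 30.5
turn 0.0 at [405.  272.5 228.5] yaw 106.3 q6 0.17
```

>>> carry_out:
  motion:
    - [-20,11,2,0,1]
    - [-25,14,3,0,1]
    - [-25,14,3,0,1]
    - [-25,14,4,0,1]
    - [-25,14,4,0,1]
    - [-25,14,4,0,1]
    - [-25,14,4,0,1]
    - [-25,14,4,0,1]
    - [-24,13,3,0,1]
    - [0,0,0,0,1]
    - [0,0,0,0,1]

```text
t: 8.4
eef_pos: [583.5, 96.3, 197.2]
tcp_rot: [-3.141, -0.0, 1.855]
ft_force: [0.4, -0.6, -2.3]
opening: 0.171
grip_force: 30.0
```

```bash
python3 scan.py; python3 plan.py 583.4 96.7 198 106.3
python3 - <<'E'
from cell import env
import cv2
c=env.read_camera("scene")["color"][130:270,235:400,::-1]
cv2.imwrite("pics/s3.png",cv2.resize(c,None,fx=4,fy=4,interpolation=cv2.INTER_CUBIC))
E
```

```text
scanner [573.8 128.7 119.6] 286.33351126151416
window [589.8  74.  146.6] px [[318.4 204.6]] origin px [[324.3 193.1]] bottom corners [312.2 201.9 328.2 206.5]
a beam xyz 110 0 0 TCP for scan [583.4  96.7 197.8]
b beam xyz 38 29 -89 TCP for scan [578.9 214.  185.8]
c beam xyz 114 -124 -30 TCP for scan [458.8  79.4 173.8]
top a exp [336.1 193.6] [(array([336. , 193.6]), np.int32(68))]
top b exp [299.7 194.5] []
top c exp [340.4 232.8] [(array([340.3, 232.5]), np.int32(74))]
scene a exp [309.7 240.9] [(array([310. , 240.4]), np.int32(124))]
scene b exp [330.9 212.6] [(array([330.8, 212.4]), np.int32(104))]
scene c exp [271.6 227.1] [(array([272. , 226.5]), np.int32(114))]
before turn shift -0.5 0.2 -0.4
after turn shift -0.5 0.2 -0.4
turn 0.0 at [583.1  97.1 197.6] yaw 106.3 q6 -0.23
```

View pics/s3.png

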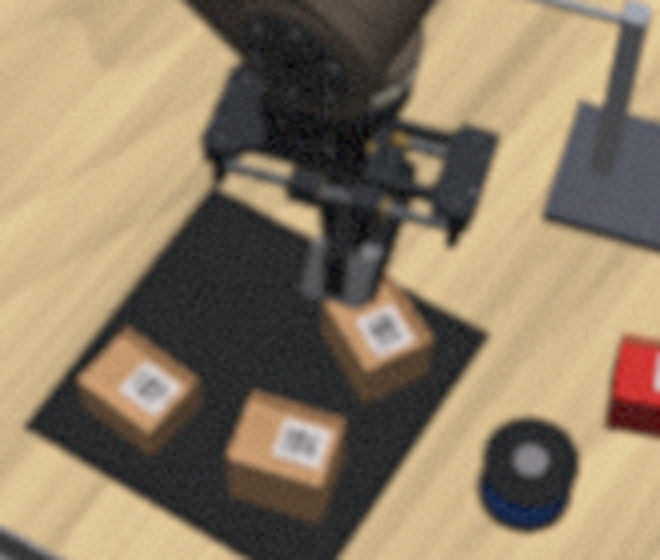

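The scanner head, at crop (340,275), points at carton a's label (302,443). The blobs agree with the expected positions, so I'll hold.

>>> carry_out:
  motion:
    - [0,0,0,0,1]
    - [0,0,0,0,1]
    - [0,0,0,0,1]
    - [0,0,0,0,1]
    - [0,0,0,0,1]
    - [0,0,0,0,1]
    - [0,0,0,0,1]
    - [0,0,0,0,1]
    - [0,0,0,0,1]
    - [0,0,0,0,1]
    - [0,0,0,0,1]
    - [0,0,0,0,1]

```text
t: 9.75
eef_pos: [583.6, 96.6, 197.6]
tcp_rot: [3.142, -0.0, 1.855]
ft_force: [-1.0, -0.2, -2.1]
opening: 0.162
grip_force: 30.0
```

```bash
python3 scan.py|grep -E "beam|exp"; python3 plan.py 578.9 214 186 106.3
```

```text
a beam xyz 110 -0 -0 TCP for scan [583.4  96.7 197.8]
b beam xyz 38 28 -89 TCP for scan [578.9 214.  185.8]
c beam xyz 114 -125 -30 TCP for scan [458.8  79.4 173.8]
top a exp [336.1 193.6] [(array([336. , 193.6]), np.int32(68))]
top b exp [299.7 194.5] []
top c exp [340.4 232.8] [(array([340.3, 232.5]), np.int32(74))]
scene a exp [309.7 240.9] [(array([310. , 240.4]), np.int32(124))]
scene b exp [330.9 212.6] [(array([330.8, 212.3]), np.int32(104))]
scene c exp [271.6 227.1] [(array([272. , 226.6]), np.int32(115))]
before turn shift 114.0 28.4 11.6
after turn shift 114.0 28.4 11.6
turn 0.0 at [583.6  96.6 197.6] yaw 106.3 q6 -0.23
```

>>> carry_out:
  motion:
    - [10,3,2,0,1]
    - [14,4,2,0,1]
    - [16,4,3,0,1]
    - [17,4,3,0,1]
    - [17,4,3,0,1]
    - [17,4,3,0,1]
    - [16,5,2.5,0,1]
    - [0,0,0,0,1]
    - [0,0,0,0,1]

```text
t: 10.75
eef_pos: [580.4, 207.7, 179.0]
tcp_rot: [-3.141, 0.0, 1.856]
ft_force: [-0.6, -0.4, -2.0]
opening: 0.167
grip_force: 30.0
```

```bash
python3 scan.py|grep -E "beam|exp"
```

```text
a beam xyz 172 -28 89 TCP for scan [583.4  96.7 197.8]
b beam xyz 100 0 -0 TCP for scan [578.9 214.  185.8]
c beam xyz 176 -153 59 TCP for scan [458.8  79.4 173.8]
top a exp [336.1 193.6] [(array([336. , 193.6]), np.int32(68))]
top b exp [299.7 194.5] [(array([299.9, 194.8]), np.int32(73))]
top c exp [340.4 232.8] [(array([340.3, 232.5]), np.int32(74))]
scene a exp [309.7 240.9] [(array([309.9, 240.4]), np.int32(126))]
scene b exp [330.9 212.6] [(array([330.7, 212.4]), np.int32(104))]
scene c exp [271.6 227.1] [(array([272.1, 226.6]), np.int32(117))]
```

>>> carry_out:
  motion:
    - [0,0,0,0,1]
    - [0,0,0,0,1]
    - [0,0,0,0,1]
    - [0,0,0,0,1]
    - [0,0,0,0,1]
    - [0,0,0,0,1]
    - [0,0,0,0,1]
    - [0,0,0,0,1]
    - [0,0,0,0,1]
    - [0,0,0,0,1]
    - [0,0,0,0,1]
    - [0,0,0,0,1]

```text
t: 12.05
eef_pos: [580.4, 207.2, 179.1]
tcp_rot: [3.142, -0.0, 1.855]
ft_force: [0.5, -0.2, -2.2]
opening: 0.169
grip_force: 30.0
```

```bash
python3 scan.py|grep -E "beam|exp"; python3 plan.py 458.8 79.4 174 106.3
```

```text
a beam xyz 172 -28 89 TCP for scan [583.4  96.7 197.8]
b beam xyz 100 0 -0 TCP for scan [578.9 214.  185.8]
c beam xyz 176 -153 59 TCP for scan [458.8  79.4 173.8]
top a exp [336.1 193.6] [(array([336. , 193.6]), np.int32(68))]
top b exp [299.7 194.5] [(array([299.9, 194.8]), np.int32(73))]
top c exp [340.4 232.8] [(array([340.3, 232.5]), np.int32(74))]
scene a exp [309.7 240.9] [(array([309.9, 240.4]), np.int32(126))]
scene b exp [330.9 212.6] [(array([330.8, 212.4]), np.int32(104))]
scene c exp [271.6 227.1] [(array([272. , 226.6]), np.int32(114))]
before turn shift -88.5 -152.6 5.1
after turn shift -88.5 -152.6 5.1
turn 0.0 at [580.5 207.2 179.1] yaw 106.3 q6 -0.05
```

>>> carry_out:
  motion:
    - [-8,-13,0,0,1]
    - [-11,-19,1,0,1]
    - [-12,-20,1,0,1]
    - [-12,-21,1,0,1]
    - [-12,-21,1,0,1]
    - [-12,-21,1,0,1]
    - [-12,-20,0,0,1]
    - [-9.5,-17.6,0,0,1]
    - [0,0,0,0,1]
    - [0,0,0,0,1]

```text
t: 13.15
eef_pos: [459.3, 79.3, 174.5]
tcp_rot: [3.14, 0.0, 1.855]
ft_force: [0.4, -0.7, -2.4]
opening: 0.167
grip_force: 30.0
```

```bash
python3 scan.py|grep -E "beam|exp"
```

```text
a beam xyz 106 124 30 TCP for scan [583.4  96.7 197.8]
b beam xyz 34 152 -59 TCP for scan [578.9 214.  185.8]
c beam xyz 110 -1 -0 TCP for scan [458.8  79.4 173.8]
top a exp [336.1 193.6] [(array([335.9, 193.6]), np.int32(67))]
top b exp [299.7 194.5] [(array([299.9, 194.8]), np.int32(72))]
top c exp [340.4 232.8] [(array([340.2, 232.5]), np.int32(71))]
scene a exp [309.7 240.9] [(array([310. , 240.4]), np.int32(123))]
scene b exp [330.9 212.6] [(array([330.8, 212.4]), np.int32(105))]
scene c exp [271.6 227.1] [(array([272. , 226.6]), np.int32(115))]
```

>>> carry_out:
  motion:
    - [0,0,0,0,1]
    - [0,0,0,0,1]
    - [0,0,0,0,1]
    - [0,0,0,0,1]
    - [0,0,0,0,1]
    - [0,0,0,0,1]
    - [0,0,0,0,1]
    - [0,0,0,0,1]
    - [0,0,0,0,1]
    - [0,0,0,0,1]
    - [0,0,0,0,1]
    - [0,0,0,0,1]

```text
t: 14.45
eef_pos: [458.9, 79.3, 174.1]
tcp_rot: [3.142, -0.0, 1.855]
ft_force: [0.1, -0.5, -2.4]
opening: 0.162
grip_force: 30.0
```

```bash
python3 scan.py|grep -E "beam|exp"; python3 plan.py 467.5 275.7 220.5 106.3
```

```text
a beam xyz 106 124 30 TCP for scan [583.4  96.7 197.8]
b beam xyz 34 153 -59 TCP for scan [578.9 214.  185.8]
c beam xyz 110 -0 -0 TCP for scan [458.8  79.4 173.8]
top a exp [336.1 193.6] [(array([335.9, 193.6]), np.int32(67))]
top b exp [299.7 194.5] [(array([299.9, 194.8]), np.int32(72))]
top c exp [340.4 232.8] [(array([340.2, 232.6]), np.int32(70))]
scene a exp [309.7 240.9] [(array([310. , 240.5]), np.int32(126))]
scene b exp [330.9 212.6] [(array([330.8, 212.4]), np.int32(105))]
scene c exp [271.6 227.1] [(array([271.9, 226.5]), np.int32(113))]
before turn shift 186.0 63.4 -46.4
after turn shift 186.0 63.4 -46.4
turn 0.0 at [458.9  79.4 174.1] yaw 106.3 q6 -0.26
```

>>> carry_out:
  motion:
    - [10,0,-15,0,1]
    - [18,5,-16,0,1]
    - [20,7,-15.4,0,1]
    - [20,7,0,0,1]
    - [20,7,0,0,1]
    - [20,7,0,0,1]
    - [20,7,0,0,1]
    - [20,7,0,0,1]
    - [20,8,0,0,1]
    - [18,8.4,0,0,1]
    - [0,0,0,0,1]
    - [0,0,0,0,1]

```text
t: 15.75
eef_pos: [467.2, 275.6, 220.2]
tcp_rot: [-3.141, 0.0, 1.856]
ft_force: [-0.2, -0.2, -2.7]
opening: 0.168
grip_force: 30.0
```

```bash
python3 plan.py 582.7 309.4 220.5 106.3
python3 - <<'E'
from cell import env
import cv2
for n,(x,y,w,h) in {"scene":(260,60,170,150),"top":(180,140,120,130)}.items():
    c=env.read_camera(n)["color"][y:y+h,x:x+w,::-1]
    cv2.imwrite(f"pics/{n}4.png",cv2.resize(c,None,fx=4,fy=4,interpolation=cv2.INTER_CUBIC))
E
```

```text
before turn shift -0.1 120.3 -0.3
after turn shift -0.0 120.3 -0.3
turn 0.1 at [467.2 275.6 220.2] yaw 106.4 q6 0.13
```

View pics/scene4.png

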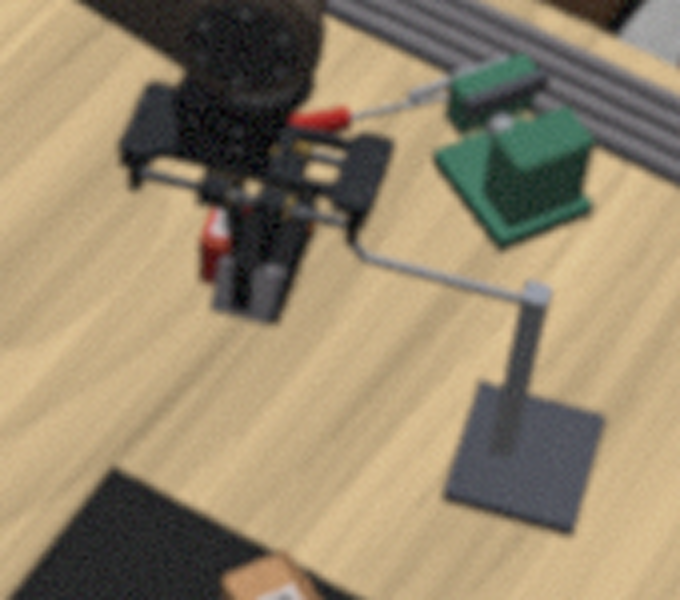

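View pics/top4.png

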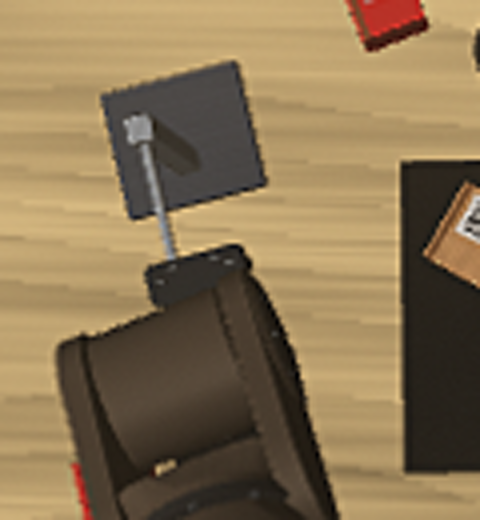

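The scanner is held in front of the arm tip, crop (355,245) in the scene view. In the top view the arm runs from (140,128) to (172,255), on the line I measured. I'll thread it on slowly.

>>> carry_out:
  motion:
    - [0,8,0,0,1]
    - [0,8,0,0,1]
    - [0,8,0,0,1]
    - [0,8,0,0,1]
    - [0,8,0,0,1]
    - [0,8,0,0,1]
    - [0,8,0,0,1]
    - [0,4,0,0,1]
    - [0,0,0,0,1]

```text
t: 16.75
eef_pos: [525.5, 292.6, 220.3]
tcp_rot: [-3.141, -0.0, 1.855]
ft_force: [0.0, 1.0, -3.0]
opening: 0.167
grip_force: 30.0
```

>>> carry_out:
  motion:
    - [0,6,0,0,1]
    - [0,6,0,0,1]
    - [0,6,0,0,1]
    - [0,6,0,0,1]
    - [0,6,0,0,1]
    - [0,6,0,0,1]
    - [0,6,0,0,1]
    - [0,6,0,0,1]
    - [0,6,0,0,1]
    - [0,6,0,0,1]
    - [0,0,0,0,1]

```text
t: 17.85
eef_pos: [583.3, 309.5, 220.4]
tcp_rot: [3.141, -0.0, 1.855]
ft_force: [-1.3, -0.1, -2.6]
opening: 0.165
grip_force: 30.0
```

```bash
python3 plan.py 582.7 309.4 194.5 106.3
python3 - <<'E'
from cell import env
import cv2
for n,(x,y,w,h) in {"scene":(290,80,150,130)}.items():
    c=env.read_camera(n)["color"][y:y+h,x:x+w,::-1]
    cv2.imwrite(f"pics/{n}5.png",cv2.resize(c,None,fx=4.5,fy=4.5,interpolation=cv2.INTER_CUBIC))
E
```

```text
before turn shift 0.1 -0.6 25.9
after turn shift 0.1 -0.6 25.9
turn -0.0 at [583.3 309.5 220.4] yaw 106.3 q6 0.10
```

View pics/scene5.png

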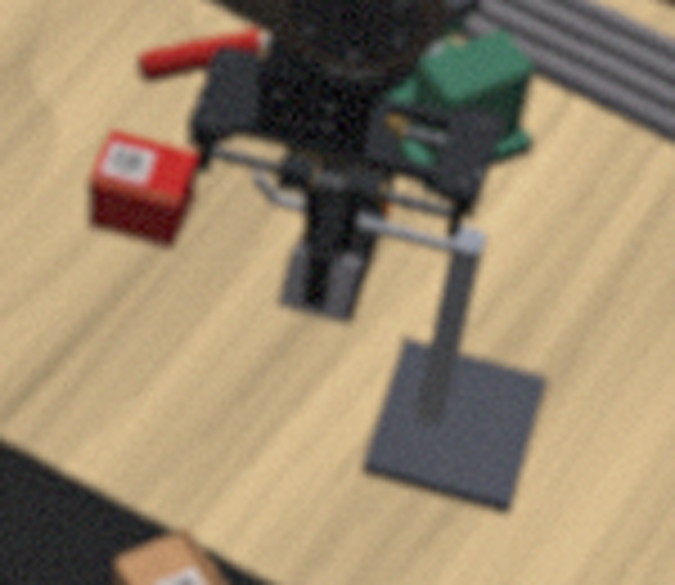

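The arm tip shows at crop (262,185) left of the fingers and the arm runs on to the right at (400,230), so it is threaded. I'll lower to contact.

>>> carry_out:
  motion:
    - [0,0,5,0,1]
    - [0,0,6,0,1]
    - [0,0,6,0,1]
    - [0,0,3,0,1]
    - [0,0,2,0,1]
    - [0,0,1,0,1]
    - [0,0,0,0,1]

```text
t: 18.6
eef_pos: [582.7, 309.4, 197.5]
tcp_rot: [3.142, -0.0, 1.855]
ft_force: [-0.8, 0.9, -3.5]
opening: 0.166
grip_force: 30.0
```

>>> carry_out:
  motion:
    - [0,0,1,0,1]
    - [0,0,0.5,0,1]
    - [0,0,0,0,1]
    - [0,0,0,0,1]

```text
t: 19.0
eef_pos: [582.7, 309.3, 196.1]
tcp_rot: [3.141, -0.0, 1.855]
ft_force: [0.2, -0.7, -2.6]
opening: 0.167
grip_force: 30.0
```

>>> carry_out:
  motion:
    - [0,0,1,0,1]
    - [0,0,0,0,1]
    - [0,0,0,0,1]

```text
t: 19.3
eef_pos: [582.8, 309.4, 195.5]
tcp_rot: [3.141, -0.0, 1.855]
ft_force: [-0.8, -0.6, 2.1]
opening: 0.165
grip_force: 30.0
```

>>> carry_out:
  motion:
    - [0,0,1,0,1]
    - [0,0,0,0,1]
    - [0,0,0,0,1]

```text
t: 19.6
eef_pos: [582.9, 309.4, 194.8]
tcp_rot: [3.14, -0.0, 1.855]
ft_force: [-1.4, -1.9, 6.4]
opening: 0.164
grip_force: 30.0
```

>>> carry_out:
  motion:
    - [0,0,-0.7,0,1]
    - [0,0,0,0,0.7]
    - [0,0,0,0,0.6]
    - [0,0,0,0,0.5]
    - [0,0,0,0,0.5]
    - [0,0,0,0,0.5]
    - [0,0,0,0,0.5]
    - [0,0,0,0,0.5]
    - [0,0,0,0,0.5]

```text
t: 20.5
eef_pos: [582.7, 309.4, 194.7]
tcp_rot: [3.142, -0.0, 1.855]
ft_force: [-0.2, -0.6, -0.0]
opening: 0.501
grip_force: 0.0
```

>>> carry_out:
  motion:
    - [0,0,-10,0,0.5]
    - [0,0,-15,0,0.5]
    - [0,0,-20,0,0.5]
    - [0,0,-25,0,0.5]
    - [0,0,-30,0,0.5]
    - [0,0,-30,0,0.5]
    - [0,0,0,0,0.5]

```text
t: 21.2
eef_pos: [583.5, 309.8, 330.0]
tcp_rot: [3.134, -0.001, 1.855]
ft_force: [-0.6, -0.6, 0.2]
opening: 0.502
grip_force: 0.0
```

```bash
python3 scan.py|grep exp
python3 - <<'E'
from cell import env
import cv2
for n,(x,y,w,h) in {"scene":(290,80,150,130)}.items():
    c=env.read_camera(n)["color"][y:y+h,x:x+w,::-1]
    cv2.imwrite(f"pics/{n}6.png",cv2.resize(c,None,fx=4.5,fy=4.5,interpolation=cv2.INTER_CUBIC))
E
```

```text
top a exp [336.1 193.6] [(array([336. , 193.6]), np.int32(68))]
top b exp [299.7 194.5] [(array([299.9, 194.8]), np.int32(73))]
top c exp [340.4 232.8] [(array([340.3, 232.5]), np.int32(74))]
scene a exp [309.7 240.9] [(array([310. , 240.4]), np.int32(125))]
scene b exp [330.9 212.6] [(array([330.8, 212.5]), np.int32(104))]
scene c exp [271.6 227.1] [(array([272. , 226.7]), np.int32(114))]
```

View pics/scene6.png

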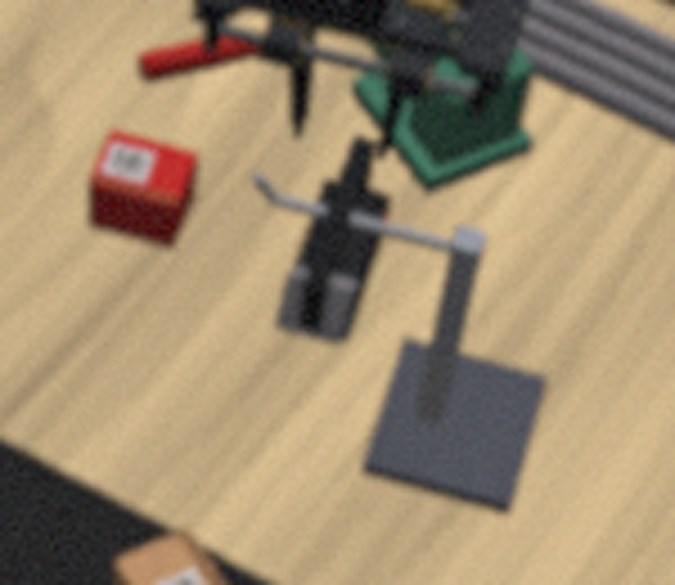

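The scanner hangs on the hook arm, with its handle crossing the arm at crop (345,205), and the cartons have not moved. Carton b is next.

```bash
python3 plan.py 596.9 121.9 130 152
```

```text
before turn shift -183.9 -38.6 194.4
after turn shift -100.8 -158.6 194.4
turn -45.7 at [582.4 309.2 324.4] yaw 106.3 q6 0.10
```

>>> carry_out:
  motion:
    - [-20,-4,0,0,0]
    - [-28,-6,0,0,0]
    - [-28,-6,0,0,0]
    - [-28,-6,0,0,0]
    - [-28,-6,0,0,0]
    - [-28,-6,0,0,0]
    - [-24,-4.6,0,0,0]
    - [0,0,20,-7.7,0]
    - [0,0,30,-8,0]
    - [0,0,30,-8,0]
    - [0,0,30,-8,0]
    - [0,0,30,-8,0]

```text
t: 22.55
eef_pos: [596.5, 120.9, 182.8]
tcp_rot: [-3.141, -0.001, 2.554]
ft_force: [1.0, 0.3, -0.5]
opening: 1.0
grip_force: 0.0
```

>>> carry_out:
  motion:
    - [0,0,30,-6,0]
    - [0,0,24,0,0]
    - [0,0,0,0,0]
    - [0,0,0,0,0]

```text
t: 22.95
eef_pos: [597.1, 121.3, 130.7]
tcp_rot: [-3.141, -0.001, 2.652]
ft_force: [-0.7, 0.4, 0.1]
opening: 1.0
grip_force: 0.0
```

```bash
python3 plan.py 596.9 121.9 20 152;python3 scan.py|grep exp
```

```text
before turn shift 0.5 0.4 110.7
after turn shift 0.5 0.4 110.7
turn -0.0 at [597.1 121.3 130.7] yaw 152.0 q6 -0.99
top a exp [336.1 193.6] [(array([336. , 193.6]), np.int32(68))]
top b exp [299.7 194.5] []
top c exp [340.4 232.8] [(array([340.3, 232.5]), np.int32(74))]
scene a exp [309.7 240.9] [(array([310. , 240.4]), np.int32(123))]
scene b exp [330.9 212.6] [(array([330.8, 212.3]), np.int32(104))]
scene c exp [271.6 227.1] [(array([272. , 226.6]), np.int32(115))]
```

>>> carry_out:
  motion:
    - [0,0,20,0,0]
    - [0,0,25,0,0]
    - [0,0,25,0,0]
    - [0,0,20,0,0]
    - [0,0,15,0,0]
    - [0,0,5.5,0,0]
    - [0,0,0,0,0]
    - [0,0,0,0,1]
    - [0,0,0,0,1]
    - [0,0,0,0,1]
    - [0,0,0,0,1]
    - [0,0,0,0,1]

```text
t: 24.25
eef_pos: [597.4, 122.0, 20.5]
tcp_rot: [3.141, 0.0, 2.653]
ft_force: [0.5, -1.1, 0.6]
opening: 0.636
grip_force: 0.0
```

>>> carry_out:
  motion:
    - [0,0,0,0,1]
    - [0,0,0,0,1]
    - [0,0,0,0,1]
    - [0,0,0,0,1]
    - [0,0,0,0,1]

```text
t: 24.75
eef_pos: [597.3, 122.0, 20.4]
tcp_rot: [3.141, 0.0, 2.653]
ft_force: [-1.0, -0.7, 4.6]
opening: 0.588
grip_force: 30.0
```

>>> carry_out:
  motion:
    - [0,0,-10,0,1]
    - [0,0,-20,0,1]
    - [0,0,-30,0,1]
    - [0,0,-30,0,1]
    - [0,0,-25,0,1]
    - [0,0,-15,0,1]
    - [0,0,0,-7,1]
    - [0,0,0,-8,1]
    - [0,0,0,-8,1]
    - [0,0,0,-8,1]
    - [0,0,0,-1.8,1]
    - [0,0,0,0,1]

```text
t: 25.95
eef_pos: [597.1, 121.9, 150.6]
tcp_rot: [3.142, -0.0, -3.057]
ft_force: [0.8, -0.4, -2.0]
opening: 0.59
grip_force: 30.0
```

```bash
python3 plan.py 550.4 -230.3 150 184.8
```

```text
before turn shift 76.2 -347.1 0.6
after turn shift 76.0 -347.1 0.6
turn 0.0 at [597.1 121.9 150.6] yaw -175.2 q6 -1.56
```

>>> carry_out:
  motion:
    - [4,-20,0,0,1]
    - [7,-32,0,0,1]
    - [8,-36,0,0,1]
    - [8,-36,0,0,1]
    - [8,-36,0,0,1]
    - [8,-36,0,0,1]
    - [8,-36,0,0,1]
    - [8,-36,0,0,1]
    - [8,-36,0,0,1]
    - [6,-28,0,0,1]
    - [3,-15,0,0,1]
    - [0,0,0,0,1]

```text
t: 27.15
eef_pos: [550.3, -231.6, 150.2]
tcp_rot: [-3.142, 0.0, -3.061]
ft_force: [-0.7, 0.9, -1.1]
opening: 0.589
grip_force: 30.0
```

```bash
python3 plan.py 550.4 -230.3 23 184.8; python3 scan.py|grep exp
python3 - <<'E'
from cell import env
import cv2
im=[]
for n,(x,y,w,h) in {"top":(365,165,130,130),"scene":(130,190,170,180)}.items():
    c=env.read_camera(n)["color"][y:y+h,x:x+w,::-1]
    im.append(cv2.resize(c,(390,390),interpolation=cv2.INTER_CUBIC))
cv2.imwrite("pics/t7.png",cv2.hconcat(im))
E
```

```text
before turn shift -0.2 1.3 127.2
after turn shift -0.2 1.3 127.2
turn -0.2 at [ 550.3 -231.6  150.2] yaw -175.4 q6 -2.16
top a exp [336.1 193.6] [(array([324.1, 196.7]), np.int32(66))]
top b exp [299.7 194.5] []
top c exp [340.4 232.8] [(array([340.3, 232.5]), np.int32(74))]
scene a exp [309.7 240.9] [(array([314.2, 229.1]), np.int32(120))]
scene b exp [330.9 212.6] []
scene c exp [271.6 227.1] [(array([271.9, 226.6]), np.int32(114))]
```

View pics/t7.png

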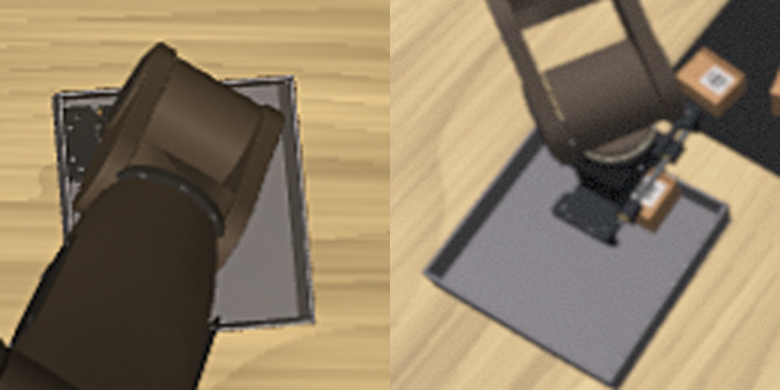

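Carton a was knocked about 12 px aside, to top (324,197); I'll remeasure it later. Carton b is over the tote's near corner slot. I'll check the tote pose in the scene view with its rim corners at (277,289), (147,315) and (229,368).

Run:
```python
from h import *
np.set_printoptions(precision=1,suppress=True)
c=[490.6,-295.5,0,np.radians(4.8)]
for q in [(135,130),(-135,130),(-135,-130),(135,-130)]: print(q,proj("scene",T(c,[[*q,60]])),proj("top",T(c,[[*q,60]])))
for uv in[(277.3,289.2),(146.6,315.5),(229.4,367.7)]: print(atz("scene",uv,60))
```

```text
(135, 130) [[278.5 284.2]] [[383.5 194.2]]
(-135, 130) [[199.1 239.9]] [[389.3 278.1]]
(-135, -130) [[143.3 314.6]] [[468.9 272.3]]
(135, -130) [[225.3 366.8]] [[462.3 189.4]]
[ 620.2 -168.2   60. ]
[ 376.  -432.8   60. ]
[ 646.  -409.5   60. ]
```

>>> carry_out:
  motion:
    - [-1,1,20,0,1]
    - [-1,0,25,0,1]
    - [0,0,25,0,1]
    - [0,0,20,0,1]
    - [0,0,15,0,1]
    - [0,0,10,0,1]
    - [0,0,6,0,1]
    - [0,0,4,0,1]
    - [0,0,2,0,1]
    - [0,0,0,0,1]

```text
t: 28.45
eef_pos: [552.7, -229.1, 23.5]
tcp_rot: [-3.141, 0.0, -3.058]
ft_force: [0.8, -0.4, -1.2]
opening: 0.587
grip_force: 30.0
```

>>> carry_out:
  motion:
    - [0,0,0.5,0,1]
    - [0,0,0,0,0.3]
    - [0,0,0,0,0.3]
    - [0,0,0,0,0.3]
    - [0,0,0,0,0.3]
    - [0,0,0,0,0.3]
    - [0,0,0,0,0.3]

```text
t: 29.15
eef_pos: [552.5, -229.0, 22.7]
tcp_rot: [3.142, 0.0, -3.058]
ft_force: [-0.6, 0.2, -0.4]
opening: 0.701
grip_force: 0.0
```

>>> carry_out:
  motion:
    - [0,0,-10,0,0.3]
    - [0,0,-20,0,0.3]
    - [0,0,-30,0,0.3]
    - [0,0,-30,0,0.3]
    - [0,0,-30,0,0.3]
    - [0,0,-20,0,0.3]
    - [0,0,0,0,0.3]

```text
t: 29.85
eef_pos: [553.4, -229.5, 166.2]
tcp_rot: [-3.139, 0.004, -3.058]
ft_force: [-0.3, 0.4, -0.1]
opening: 0.696
grip_force: 0.0
```

```bash
python3 scan.py|grep exp; python3 plan.py 475.4 -17.4 140 175.5
python3 - <<'E'
from cell import env
import cv2
im=[]
for n,(x,y,w,h) in {"top":(270,170,100,100),"scene":(235,185,130,100)}.items():
    c=env.read_camera(n)["color"][y:y+h,x:x+w,::-1]
    im.append(cv2.resize(c,(w*400//h,400),interpolation=cv2.INTER_CUBIC)[:,:400])
cv2.imwrite("pics/a8.png",cv2.hconcat(im))
E
```

```text
top a exp [336.1 193.6] [(array([324.1, 196.7]), np.int32(66))]
top b exp [299.7 194.5] []
top c exp [340.4 232.8] [(array([340.3, 232.5]), np.int32(74))]
scene a exp [309.7 240.9] [(array([314.3, 228.8]), np.int32(119))]
scene b exp [330.9 212.6] []
scene c exp [271.6 227.1] [(array([272. , 226.5]), np.int32(114))]
before turn shift 59.0 217.3 23.1
after turn shift 93.3 204.9 23.1
turn 9.3 at [ 552.4 -229.   163.1] yaw -175.2 q6 -2.16
```

View pics/a8.png

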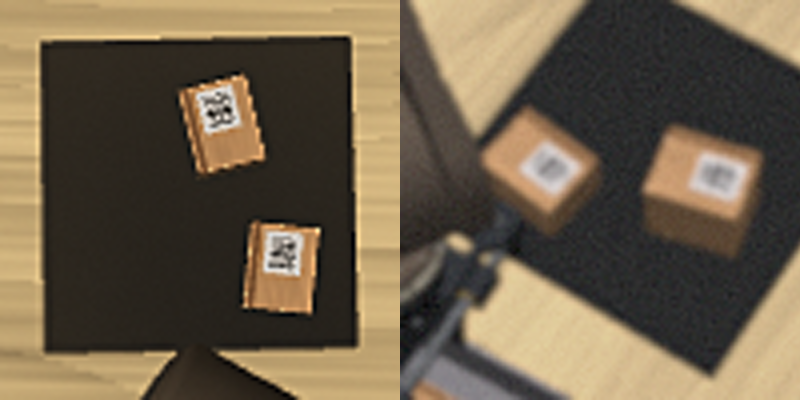

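Carton a now has its lid at crop (222,124) in the top view, with the yaw unchanged. Carton c is unmoved at (282,268). I'll take c next and compute a's position.

>>> carry_out:
  motion:
    - [6,20,0,0,0]
    - [9,33,0,0,0]
    - [10,37,0,0,0]
    - [10,37,0,0,0]
    - [10,37,0,0,0]
    - [9,33,0,0,0]
    - [5,20.3,0,0,0]
    - [0,0,0,5,0]
    - [0,0,0,4.3,0]
    - [0,0,23,0,0]
    - [0,0,0,0,0]

```text
t: 31.15
eef_pos: [474.2, -17.2, 137.4]
tcp_rot: [3.141, -0.005, 3.063]
ft_force: [0.0, 0.9, 0.4]
opening: 1.003
grip_force: 0.0
```

```bash
python3 scan.py|grep exp; python3 plan.py 475.4 -17.4 15 175.5
python3 - <<'E'
from h import *
l=(atz("top",(324.1,196.7),69)+atz("scene",(314.25,228.95),69))/2
print(l, atz("top",(324.1,196.7),69), atz("scene",(314.25,228.95),69)); a=np.radians(15.5); print(l[:2]-12*np.array([np.cos(a),np.sin(a)]))
E
```

```text
top a exp [336.1 193.6] [(array([324.1, 196.7]), np.int32(66))]
top b exp [299.7 194.5] []
top c exp [340.4 232.8] []
scene a exp [309.7 240.9] [(array([314.2, 228.7]), np.int32(115))]
scene b exp [330.9 212.6] []
scene c exp [271.6 227.1] [(array([271.9, 226.5]), np.int32(113))]
before turn shift -0.2 0.0 124.3
after turn shift -0.2 0.0 124.3
turn 0.0 at [475.2 -17.4 139.3] yaw 175.5 q6 -1.67
[601.15251968  37.53119282  69.        ] [601.13188931  37.17286168  69.        ] [601.17315005  37.88952395  69.        ]
[589.58895424  34.3243323 ]
```

>>> carry_out:
  motion:
    - [0,0,20,0,0]
    - [0,0,28,0,0]
    - [0,0,28,0,0]
    - [0,0,22,0,0]
    - [0,0,16,0,0]
    - [0,0,10,0,0]
    - [0,0,0,0,0]
    - [0,0,0,0,1]
    - [0,0,0,0,1]
    - [0,0,0,0,1]
    - [0,0,0,0,1]
    - [0,0,0,0,1]

```text
t: 32.55
eef_pos: [475.6, -17.5, 16.0]
tcp_rot: [3.142, 0.001, 3.063]
ft_force: [1.2, -0.6, -0.1]
opening: 0.634
grip_force: 0.0
```

>>> carry_out:
  motion:
    - [0,0,0,0,1]
    - [0,0,0,0,1]
    - [0,0,0,0,1]
    - [0,0,0,0,1]
    - [0,0,0,0,1]

```text
t: 33.05
eef_pos: [475.6, -17.4, 15.9]
tcp_rot: [3.142, 0.0, 3.063]
ft_force: [-0.5, 1.1, 5.4]
opening: 0.586
grip_force: 30.0
```

>>> carry_out:
  motion:
    - [0,0,-10,0,1]
    - [0,0,-20,0,1]
    - [0,0,-30,0,1]
    - [0,0,-30,0,1]
    - [0,0,-25,0,1]
    - [0,0,-20,0,1]
    - [0,0,0,-5,1]
    - [0,0,0,-4.3,1]
    - [0,0,0,0,1]

```text
t: 33.95
eef_pos: [475.2, -17.4, 151.2]
tcp_rot: [-3.142, 0.0, -3.057]
ft_force: [0.3, -0.1, -2.6]
opening: 0.589
grip_force: 30.0
```

```bash
python3 plan.py 424 -241 150 184.8
```

```text
before turn shift 70.0 -218.4 1.2
after turn shift 69.8 -218.5 1.2
turn 0.1 at [475.2 -17.4 151.2] yaw -175.1 q6 -1.83
```

>>> carry_out:
  motion:
    - [7,-20,0,0,1]
    - [10,-32,0,0,1]
    - [11,-36,0,0,1]
    - [11,-36,0,0,1]
    - [11,-36,0,0,1]
    - [10,-32,0,0,1]
    - [7,-18,0,0,1]
    - [3,-8.4,0,0,1]
    - [0,0,0,0,1]

```text
t: 34.85
eef_pos: [423.7, -241.4, 150.6]
tcp_rot: [3.141, -0.0, -3.06]
ft_force: [0.1, -0.7, -2.9]
opening: 0.59
grip_force: 30.0
```

```bash
python3 plan.py 424 -241 18 184.8
```

```text
before turn shift -0.3 0.4 132.6
after turn shift -0.3 0.4 132.6
turn -0.1 at [ 423.7 -241.4  150.6] yaw -175.3 q6 -2.31
```

>>> carry_out:
  motion:
    - [0,0,20,0,1]
    - [0,0,26,0,1]
    - [0,0,26,0,1]
    - [0,0,20,0,1]
    - [0,0,16,0,1]
    - [0,0,11,0,1]
    - [0,0,7,0,1]
    - [0,0,4,0,1]
    - [0,0,2,0,1]
    - [0,0,0,0,1]

```text
t: 35.85
eef_pos: [424.2, -241.0, 18.9]
tcp_rot: [-3.141, 0.0, -3.058]
ft_force: [0.1, -0.1, -1.6]
opening: 0.59
grip_force: 30.0
```

>>> carry_out:
  motion:
    - [0,0,0.5,0,1]
    - [0,0,0,0,0.3]
    - [0,0,0,0,0.3]
    - [0,0,0,0,0.3]
    - [0,0,0,0,0.3]
    - [0,0,0,0,0.3]
    - [0,0,0,0,0.3]

```text
t: 36.55
eef_pos: [424.1, -241.0, 18.2]
tcp_rot: [3.142, 0.0, -3.058]
ft_force: [0.4, 0.2, -0.2]
opening: 0.697
grip_force: 0.0
```

>>> carry_out:
  motion:
    - [0,0,-10,0,0.3]
    - [0,0,-20,0,0.3]
    - [0,0,-30,0,0.3]
    - [0,0,-30,0,0.3]
    - [0,0,-30,0,0.3]
    - [0,0,-25,0,0.3]
    - [0,0,0,0,0.3]

```text
t: 37.25
eef_pos: [424.9, -241.5, 166.7]
tcp_rot: [-3.138, 0.004, -3.058]
ft_force: [-0.7, -0.4, 0.5]
opening: 0.702
grip_force: 0.0
```

```bash
python3 scan.py|grep exp;python3 plan.py 589.6 34.3 150 195.5
```

```text
top a exp [336.1 193.6] [(array([324.1, 196.7]), np.int32(66))]
top b exp [299.7 194.5] []
top c exp [340.4 232.8] []
scene a exp [309.7 240.9] [(array([314.2, 228.8]), np.int32(118))]
scene b exp [330.9 212.6] []
scene c exp [271.6 227.1] []
before turn shift -188.1 260.3 13.7
after turn shift -233.1 220.9 13.7
turn -10.7 at [ 424.  -240.9  163.7] yaw -175.2 q6 -2.31
```

>>> carry_out:
  motion:
    - [-12,16,0,0,0]
    - [-20,28,0,0,0]
    - [-22,30,0,0,0]
    - [-23,32,0,0,0]
    - [-23,32,0,0,0]
    - [-23,32,0,0,0]
    - [-23,32,0,0,0]
    - [-22,30,0,0,0]
    - [-20.1,28.3,0,0,0]
    - [0,0,7,-5,0]
    - [0,0,7,-5.7,0]
    - [0,0,0,0,0]

```text
t: 38.55
eef_pos: [588.8, 34.6, 147.0]
tcp_rot: [3.14, -0.004, -2.869]
ft_force: [-0.1, 0.5, -0.3]
opening: 1.0
grip_force: 0.0
```

```bash
python3 scan.py|grep exp;python3 plan.py 589.6 34.3 28 195.5
```

```text
top a exp [336.1 193.6] []
top b exp [299.7 194.5] []
top c exp [340.4 232.8] []
scene a exp [309.7 240.9] [(array([316. , 229.6]), np.int32(73))]
scene b exp [330.9 212.6] []
scene c exp [271.6 227.1] []
before turn shift -0.3 0.1 120.4
after turn shift -0.3 0.1 120.4
turn -0.2 at [589.3  34.1 148.4] yaw -164.7 q6 -1.89
```

>>> carry_out:
  motion:
    - [0,0,20,0,0]
    - [0,0,26,0,0]
    - [0,0,26,0,0]
    - [0,0,22,0,0]
    - [0,0,16,0,0]
    - [0,0,10,0,0]
    - [0,0,0,0,0]
    - [0,0,0,0,1]
    - [0,0,0,0,1]
    - [0,0,0,0,1]
    - [0,0,0,0,1]
    - [0,0,0,0,1]

```text
t: 39.85
eef_pos: [589.8, 34.2, 29.6]
tcp_rot: [-3.141, 0.001, -2.871]
ft_force: [-0.3, 0.6, 0.1]
opening: 0.636
grip_force: 0.0
```

>>> carry_out:
  motion:
    - [0,0,0,0,1]
    - [0,0,0,0,1]
    - [0,0,0,0,1]
    - [0,0,0,0,1]
    - [0,0,0,0,1]

```text
t: 40.35
eef_pos: [589.8, 34.2, 29.4]
tcp_rot: [3.142, 0.0, -2.871]
ft_force: [-1.4, 0.9, 5.9]
opening: 0.586
grip_force: 30.0
```

>>> carry_out:
  motion:
    - [0,0,-10,0,1]
    - [0,0,-20,0,1]
    - [0,0,-30,0,1]
    - [0,0,-30,0,1]
    - [0,0,-25,0,1]
    - [0,0,-20,0,1]
    - [0,0,0,5,1]
    - [0,0,0,5.7,1]
    - [0,0,0,0,1]

```text
t: 41.25
eef_pos: [589.5, 34.2, 164.6]
tcp_rot: [3.142, 0.0, -3.059]
ft_force: [0.7, 0.5, -2.0]
opening: 0.591
grip_force: 30.0
```

```bash
python3 plan.py 562.4 -350 163 184.8
```

```text
before turn shift 58.6 -380.7 1.6
after turn shift 59.1 -380.6 1.6
turn -0.1 at [589.5  34.2 164.6] yaw -175.3 q6 -1.71
```

>>> carry_out:
  motion:
    - [3,-20,0,0,1]
    - [5,-32,0,0,1]
    - [6,-40,0,0,1]
    - [6,-40,0,0,1]
    - [6,-40,0,0,1]
    - [6,-40,0,0,1]
    - [6,-40,0,0,1]
    - [6,-40,0,0,1]
    - [6,-38,0,0,1]
    - [5,-30,0,0,1]
    - [4,-20.6,0,0,1]
    - [0,0,0,0,1]

```text
t: 42.45
eef_pos: [562.2, -352.2, 163.8]
tcp_rot: [3.142, -0.0, -3.058]
ft_force: [0.3, 0.5, -1.8]
opening: 0.584
grip_force: 30.0
```

```bash
python3 plan.py 562.4 -350 31.5 184.8
```

```text
before turn shift -0.4 2.2 132.3
after turn shift -0.4 2.2 132.3
turn -0.0 at [ 562.2 -352.2  163.8] yaw -175.2 q6 -2.31
```

>>> carry_out:
  motion:
    - [0,2,20,0,1]
    - [0,0,26,0,1]
    - [0,0,26,0,1]
    - [0,0,20,0,1]
    - [0,0,16,0,1]
    - [0,0,11,0,1]
    - [0,0,7,0,1]
    - [0,0,4,0,1]
    - [0,0,1.5,0,1]
    - [0,0,0,0,1]

```text
t: 43.45
eef_pos: [562.8, -348.1, 33.1]
tcp_rot: [-3.141, 0.0, -3.058]
ft_force: [0.7, 0.7, -2.3]
opening: 0.585
grip_force: 30.0
```

>>> carry_out:
  motion:
    - [0,0,0.5,0,1]
    - [0,0,0,0,0.3]
    - [0,0,0,0,0.3]
    - [0,0,0,0,0.3]
    - [0,0,0,0,0.3]
    - [0,0,0,0,0.3]
    - [0,0,0,0,0.3]

```text
t: 44.15
eef_pos: [562.6, -348.0, 32.2]
tcp_rot: [3.142, 0.0, -3.058]
ft_force: [0.2, 0.3, 0.0]
opening: 0.703
grip_force: 0.0
```

>>> carry_out:
  motion:
    - [0,0,-10,0,0.3]
    - [0,0,-20,0,0.3]
    - [0,0,-30,0,0.3]
    - [0,0,-30,0,0.3]
    - [0,0,-30,0,0.3]
    - [0,0,-30,0,0.3]
    - [0,20,-10,0,0.3]
    - [0,30,0,0,0.3]
    - [0,40,0,0,0.3]
    - [0,40,0,0,0.3]
    - [0,40,0,0,0.3]
    - [0,30,0,0,0.3]

```text
t: 45.35
eef_pos: [544.6, -145.5, 192.0]
tcp_rot: [3.141, -0.001, -3.057]
ft_force: [1.3, 0.0, 0.2]
opening: 0.703
grip_force: 0.0
```

>>> carry_out:
  motion:
    - [0,30,0,0,0.3]
    - [0,30,0,0,0.3]
    - [0,30,0,0,0.3]
    - [0,30,0,0,0.3]
    - [0,0,0,0,0.3]
    - [0,0,0,0,0.3]

```text
t: 45.95
eef_pos: [535.3, -28.2, 192.1]
tcp_rot: [3.142, -0.0, -3.056]
ft_force: [-0.3, 0.3, 1.0]
opening: 0.702
grip_force: 0.0
```

Run:
```python
from cell import env
import cv2
im=[]
for n,(x,y,w,h) in {"top":(370,175,110,110),"scene":(140,230,150,150)}.items():
    im.append(cv2.resize(env.read_camera(n)["color"][y:y+h,x:x+w,::-1],(390,390),interpolation=cv2.INTER_CUBIC))
b=cv2.resize(env.read_camera("scene")["color"][100:170,300:430,::-1],(360,200))
out=cv2.hconcat(im); out=cv2.copyMakeBorder(out,0,200,0,0,0); out[390:590,:360]=b
cv2.imwrite("pics/end.png",out)
```

```text
(no output)
```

View pics/end.png

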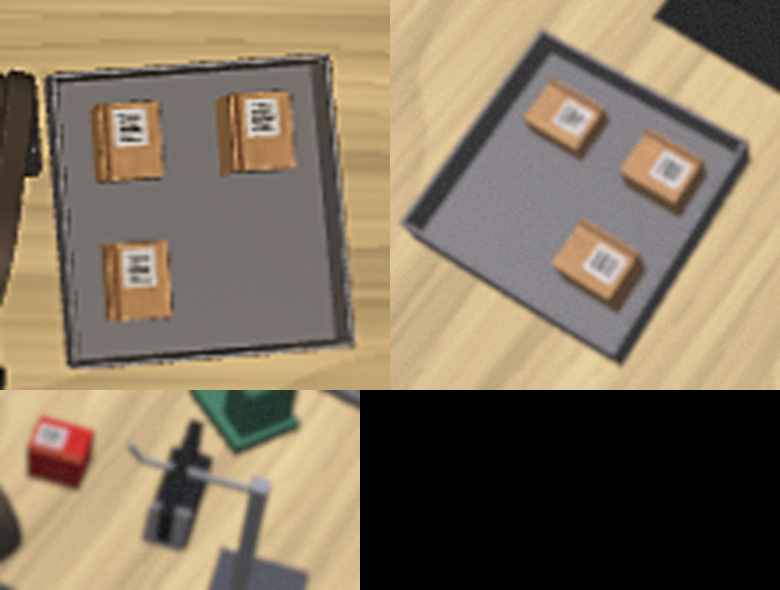

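All three cartons stand upright in the tote with their labels up, at (128,140), (258,132) and (138,280) in the top crop. The scanner still hangs on the hook arm and the robot is clear of everything.

```bash
python3 -c "
from cell import env
print(env.job_done())"
```

```text
the job is handed in; nothing more can be done
None
```

I held the scanner on cartons a, b and c in that order for over a second each, hung it on the hook arm, then stood all three upright in the tote and handed the job in after about 46 s; no verdict came back.

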